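# Clamp a nameplate blank in the engraver's feed-knob bed

## Task

Lay the loose aluminium nameplate blank flat in the channel of the engraver's clamp bed, between the sprung jaw pad and the end stop. Then feed the carriage by its knob until the pad clamps the blank firmly but gently against the stop, with the pad's spring squeezed about halfway (roughly 11 N) and never to its end, and let go. Leave the other desk things where they are.

Things in the scene. Friction and masses are not known exactly. Their poses are not given: they have to be found in the camera images.
- blank: the nameplate blank: plain aluminium bar 30 x 90 x 14 mm (its x, y, z; long along its own y), 100 g, lying flat and loose on the desk left or right of the bed. Origin at the centre of its underside. Either end may point to the stop.
- bed: the fixed clamp bed of the desktop engraver, 110 mm (x) by 315 mm (y) with its slide along its own y (yaw within 0.3 rad of the world's). Origin on the desk, on the channel's centre line. A channel 35 mm wide (bed x = -17.5 to 17.5 mm) runs along y between two low lips; its floor is 30 mm above the desk, the lips' tops 34 mm. A white housing stands at bed y = 120 to 165 mm, 95 mm high.
- channel (a point): point on the channel's floor, 20 mm from the bed's origin toward +y, axes as the bed's. The steel end stop, a block across the channel with its top 50 mm above the desk, is set by hand: its face lies 51 to 65 mm ahead (+y) of this point, not measured, different each time, and does not give way.
- carriage: the sliding carriage, 105 x 52 mm, top 58 mm above the desk, axes as the bed's; origin at desk level under the knob's axis, at bed y = -85 mm at the start. It slides only along bed y (50 mm of travel), stays where left, and takes over 25 N to shove without turning the knob. Knob and jaw pad ride on it.
- jaw (a point): centre of the black jaw pad's face when not pressed, 48 mm ahead (+y) of the knob's axis, facing the stop; fixed to the carriage. The pad spans 32 mm across and 32 to 45 mm above the desk, gives back under load at 4 N per mm and bottoms after 6 mm. It pushes a blank in the channel ahead of it until that meets the stop.
- knob_grip (a point): centre of the black bar-shaped knob, 83 mm up, on its upright axis. Bar 44 mm long (this x), 14 mm thick (y), 70 to 96 mm above the desk. Turned clockwise seen from above it drives carriage and itself to bed +y by 14 mm per rad, no slack, at most 3.5 rad. Bare turning takes about 0.36 N m of friction, which holds the clamp when let go; each newton of clamping adds 0.014 N m.
- stamp: bystander: dark wooden hand stamp, 42 mm wide, 76 mm tall, standing loose on the side of the bed where the blank is not; origin under its centre
- stapler: bystander: stapler 130 mm long, 60 mm high, behind the bed to the right; origin under its centre
- mug: bystander: white mug 80 mm wide, 95 mm high, behind the bed to the left; origin under its centre
- calculator: bystander: grey calculator 120 x 85 x 21 mm lying behind the bed; origin under its centre
- driver: bystander: screwdriver 170 mm long lying between robot and bed; origin in its middle
Things that resemble listed ones, but are neither listed nor needed, are in the scene too. Of the things that look like the blank, the smallest one is meant.

How it is judged:
By the outcome, as a careful person would: the job done as asked, in the order asked, and still so for the second after the job is handed in, with the robot touching nothing.
It also fails if it takes over 67 s, if anything falls off the work surface, if the arm or the gripper's body presses on something with over 40 N, if the wrist force passes 120 N, or if a joint passes its speed limit or range.

## Robot

A 6-joint arm with a two-finger parallel gripper is mounted at the origin on the work surface. World frame = base frame: x ahead of the robot, y to its left, z up, the work surface at z = 0. Lengths are in m, angles in rad, forces in N, time in s.
With the tool pointing down it reaches from about 0.35 to 0.95 m from the base axis. Payload 17.4 kg.
Tool frame: the origin (TCP) lies at the very end of the fingers, on their centre line; the grasp point (between the pads) lies 19 mm behind it; z points along the fingers, y is the line along which they close (so a half turn about z gives the same grasp; the last joint's range is limited). The gripper opens to 93 mm and grips with 3 to 60 N. Pads are 15 mm wide; open, the fingers measure 128 mm over their backs; the gripper's body (75 mm by 188 mm) begins 65 mm behind the grasp point.
Start: joints at [1.064, 0.116, 1.442, -0, 1.584, -0.038], TCP at [0.305, 0.602, 0.219] pointing down, gripper open.
Joint ranges: [-2.83, 2.83], [-0.83, 2.19], [0.07, 2.5], [-1.14, 4.28], [0.01, 3], [-2.97, 2.97]. Speed limits (rad/s): [1.89, 1.89, 2.22, 3.14, 3.14, 3.14].

## Interface

Orientations are given as a unit quaternion [w, x, y, z].
In Python, from station import state, grab_frame, hand_in gives the robot as it stands.
- The arm moves only by the tool send_rows, never from a script. Its argument "plan" is a list of rows, each an object of numbers: "tx", "ty", "tz": the shift along the world's x, y, z in mm; "rx", "ry", "rz": the turn, a rotation vector about the world's x, y, z in degrees; "fingers": the opening, from 0 (shut) to 1 (fully open). A call has 1 to 5 rows; each row is the pose to reach, as a shift and turn from the pose commanded when the call began; what a row does not reach only later rows make up. A row lasts 1/8 s, in which the tool goes at most 62.5 mm and 10.7 degrees, less where a joint would pass 70% of its speed; a pose out of reach is approached as far as the arm can. A call with a gripper value outside its range is refused whole. The fingers move at their own pace and stop on an object; "force" is the grip in N (left out, the last holds). Time passes only in rows, so rows that repeat a pose let the fingers close. It gives the time, the measured TCP pose, the force, the opening and the grip force at its end, in the units of the state.
- state(): the state, without advancing time (a new reading comes with each control period).
- grab_frame(name): name is "scene" or "top"; returns a dict with "frame" (384x512x3 uint8, red, green, blue), "fx", "fy", "cx", "cy" (pixels), "eye" and "attitude" of the camera in the world. Camera axes: x right, y up, looking along -z (the intrinsics and any distortion apply to the point x, -y, -z); pixel columns grow to the right and rows downward; lengths in m; the calibration is good to about 2 mm. A picture is of the moment at which its call begins. There is no depth.
- hand_in(): hands the job in; it is judged then, once.
The state is a dict: "t": time; "qpos": joint angles; "joint_velocities": joint speeds; "joint_efforts": joint torques, N m; "ee_pos": TCP position; "eef_rot": TCP orientation; "contact_force": force on the tool from outside, world axes, zero at the start; "wrist_torque": the same for the moment, N m; "opening": opening from 0.0 (shut) to 1.0 (fully open); "finger_force": force on a finger pad.
Only numpy, scipy, OpenCV 4.12 (cv2) and the standard library are available. Lean on these libraries where they do the work, as an engineer would, in place of code of your own. Each camera call takes 0.05 s, during which the arm holds its last target. There are 200 camera calls.

## Working session

There is one attempt and no reset: what is moved stays moved. The work goes in short steps, Python scripts to look and compute and a tool call to move; the robot and the scene stay as the last step left them, time stands still between calls to the robot, and variables do not carry over. Pictures are saved under pics/ and viewed, at most 10 in all, crops included, and the job is handed in when it is done.

Besides the shell and the picture viewer there is one more tool, called by a JSON object that holds its "name" and its "arguments". send_rows: Moves the arm, as the interface text tells. Its arguments: {"type":"object","properties":{"plan":{"type":"array"},"force":{"type":"number"}},"required":["plan"]}

```bash
mkdir -p pics
cat > h.py <<'E'
import numpy as np, cv2
from station import state, grab_frame, hand_in
from scipy.spatial.transform import Rotation as R
def save(name,fn,crop=None,scale=1):
    g=grab_frame(name); f=g["frame"][:,:,::-1]
    if crop: a,b,c,d=crop; f=f[b:d,a:c]
    if scale!=1: f=cv2.resize(f,None,fx=scale,fy=scale,interpolation=cv2.INTER_CUBIC)
    cv2.imwrite("pics/"+fn,f); return g
def rot(g):
    a=np.array(g["attitude"],float)
    return a if a.shape==(3,3) else R.from_quat(a,scalar_first=True).as_matrix()
def px(g,u,v,z):
    d=rot(g)@np.array([(u-g["cx"])/g["fx"],-(v-g["cy"])/g["fy"],-1]); e=np.array(g["eye"])
    return e+d*(z-e[2])/d[2]
E
python3 - <<'E'
from h import *
for n in("scene","top"):
    g=save(n,n+"0.png",scale=1.5); print({k:v for k,v in g.items() if k!="frame"})
print(state())
E
```

```text
{'fx': 392.251501279398, 'fy': 392.251501279398, 'cx': 256.81242729969335, 'cy': 195.26586707014565, 'eye': array([ 1.07699893, -1.00432773,  1.12615434]), 'attitude': array([0.89239657, 0.36105139, 0.10677522, 0.24873541])}
{'fx': 386.0943991986092, 'fy': 386.0943991986092, 'cx': 255.97566911932046, 'cy': 190.543921466207, 'eye': array([ 0.38946582, -0.16745088,  1.24210235]), 'attitude': array([-0.69816904, -0.04851223,  0.0329622 ,  0.71352649])}
{'t': 0.1, 'qpos': array([ 1.06420594e+00,  1.16460834e-01,  1.44219354e+00, -2.61586706e-06,
        1.58396857e+00, -3.77892988e-02]), 'joint_velocities': array([ 8.41763182e-04, -2.75211769e-03, -5.66089008e-04,  1.54913266e-03,
       -5.93606887e-07, -1.17209123e-03]), 'joint_efforts': array([ 3.69722824e-03, -7.22890377e+01, -6.23868084e+01,  7.81985745e-02,
        2.27703218e-02, -4.15904947e-05]), 'ee_pos': array([0.30489577, 0.60202402, 0.21796667]), 'eef_rot': array([-1.37231270e-04,  2.32259951e-01,  9.72653613e-01, -4.96526602e-04]), 'contact_force': array([ 0.35837157, -0.33518235, -0.25813831]), 'wrist_torque': array([-0.0129412 , -0.06887866,  0.05735813]), 'finger_force': 0.0, 'opening': 1.0039806995550942}
```

View pics/top0.png

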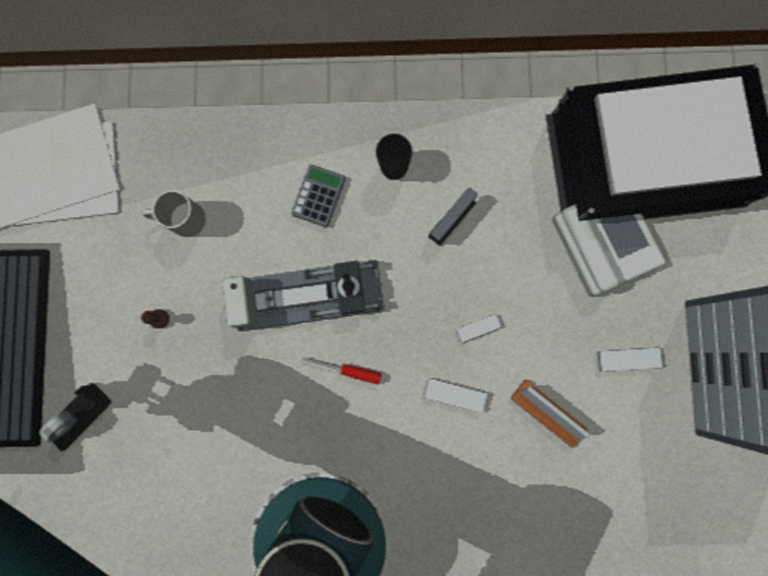

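View pics/scene0.png

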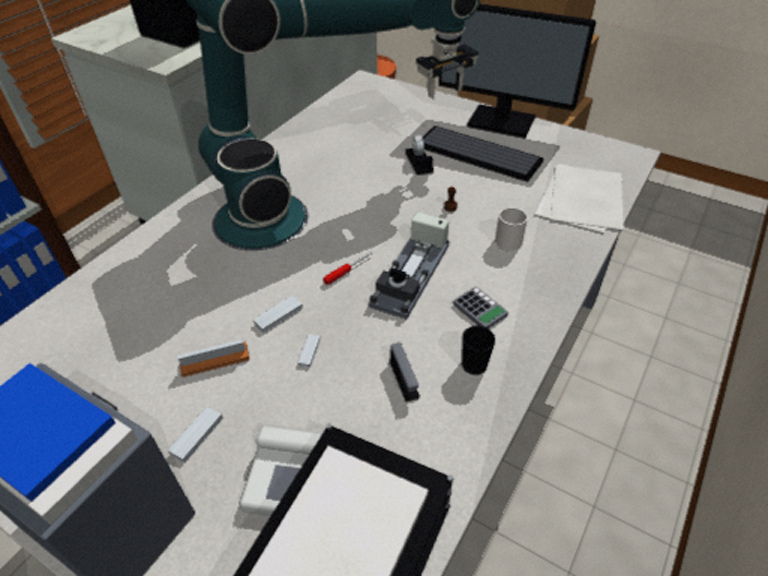

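Top view (768-wide display): the bed is at (305,293) with its housing to the left (+y) and the knob at (347,286). Blank lookalikes are A (480,328), B (457,394), C (630,359), plus a bright patch in the channel at (305,296). A is the smallest. I'll check it in a close crop.

Run:
```python
from h import *
save("top","crop1.png",crop=(140,165,340,240),scale=4)
```

```text
(no output)
```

View pics/crop1.png

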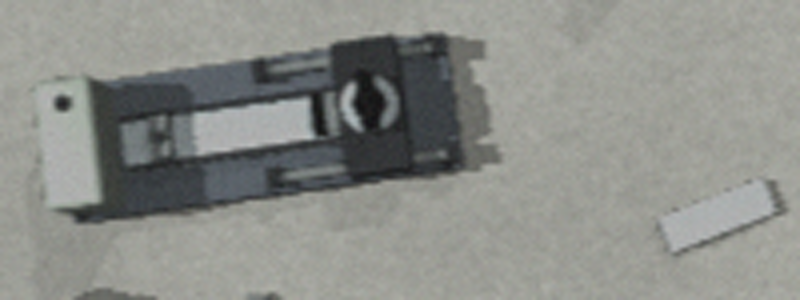

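The crop shows A at about (718,215), a plain bar with the expected ~90x30 proportions. The bright channel floor runs (190,132) to (318,117), and the knob is at (369,102). Next I compute poses.

Run:
```python
from h import *
g=grab_frame("top")
P=lambda x,y,z: px(g,(x+.5)/4-.5+140,(y+.5)/4-.5+165,z)[:2]*1000
def show(n,pts,z):
    Q=np.array([P(*p,z) for p in pts]); print(n,Q.round(1).tolist(),Q.mean(0).round(1)); return Q
show("knob",[(369,102)],.096)
Q=show("carr",[(331,42),(400,37),(412,168),(345,175)],.058)
H=show("hous",[(35,85),(90,76),(103,205),(47,212)],.095)
show("lipU",[(190,110),(315,95)],.034);show("lipL",[(190,155),(320,140)],.034)
B=show("blank",[(660,220),(765,180),(778,208),(672,252)],.014)
d=(B[0]-B[1]+B[3]-B[2]);print("blank yaw of long axis from +y",np.degrees(np.arctan2(-d[0],d[1])),np.linalg.norm(d)/2, np.linalg.norm(B[0]-B[3]))
d=H.mean(0)-P(369,102,.096);print("bed yaw",np.degrees(np.arctan2(-d[0],d[1])),np.linalg.norm(d))
# template-free subpixel: blank min area rect
f=g["frame"][205:232,300:340].astype(np.uint8); gr=cv2.cvtColor(f,cv2.COLOR_RGB2GRAY);print(R.from_quat(state()["eef_rot"],scalar_first=True).as_matrix().round(3))
```

```text
knob [[525.4, -71.4]] [525.4 -71.4]
carr [[577.5, -39.3], [580.2, -93.0], [478.1, -100.7], [473.8, -49.0]] [527.4 -70.5]
hous [[544.3, 180.6], [550.1, 139.0], [452.7, 128.5], [448.4, 170.5]] [498.9 154.7]
lipU [[529.7, 75.6], [539.3, -23.6]] [534.5  26. ]
lipL [[494.0, 75.6], [503.5, -27.2]] [498.8  24.2]
blank [[435.8, -294.0], [465.6, -378.1], [443.2, -387.4], [410.4, -302.6]] [ 438.8 -340.5]
blank yaw of long axis from +y 20.376093844253276 90.08457996161593 26.807101581167437
bed yaw 6.690786384808314 227.6393046454973
[[-0.892  0.452 -0.   ]
 [ 0.452  0.892 -0.001]
 [ 0.    -0.001 -1.   ]]
```

{"name": "send_rows", "arguments": {"plan": [{"tx": 9,"ty": -61,"rz": -9},{"tx": 18,"ty": -122,"rz": -18},{"tx": 27,"ty": -183,"rz": -27},{"tx": 36,"ty": -244,"rz": -36},{"tx": 44,"ty": -305,"rz": -42.7}], "force": 15}}

```text
validation failed for argument at $.pl...
```

{"name": "send_rows", "arguments": {"plan": [{"tx": 9,"ty": -61},{"tx": 18,"ty": -122},{"tx": 27,"ty": -183},{"tx": 36,"ty": -244},{"tx": 44,"ty": -305}]}}

```text
validation failed for argument at $.pl...
```

{"name": "send_rows", "arguments": {"plan": [{"tx": 9,"ty": -61,"tz": 0,"rx": 0,"ry": 0,"rz": -9,"fingers": 1},{"tx": 18,"ty": -122,"tz": 0,"rx": 0,"ry": 0,"rz": -18,"fingers": 1},{"tx": 27,"ty": -183,"tz": 0,"rx": 0,"ry": 0,"rz": -27,"fingers": 1},{"tx": 36,"ty": -244,"tz": 0,"rx": 0,"ry": 0,"rz": -36,"fingers": 1},{"tx": 44,"ty": -305,"tz": 0,"rx": 0,"ry": 0,"rz": -42.7,"fingers": 1}], "force": 15}}

```text
t: 0.82
ee_pos: [0.3488, 0.2953, 0.2186]
eef_rot: [0.0, 0.572, 0.82, 0.0]
contact_force: [1.5, -0.1, 0.2]
opening: 1.002
finger_force: 0.0
```

{"name": "send_rows", "arguments": {"plan": [{"tx": 44,"ty": -310,"tz": 0,"rx": 0,"ry": 0,"rz": 0,"fingers": 1},{"tx": 44,"ty": -310,"tz": 0,"rx": 0,"ry": 0,"rz": 0,"fingers": 1},{"tx": 44,"ty": -310,"tz": 0,"rx": 0,"ry": 0,"rz": 0,"fingers": 1},{"tx": 44,"ty": -310,"tz": 0,"rx": 0,"ry": 0,"rz": 0,"fingers": 1},{"tx": 44,"ty": -310,"tz": 0,"rx": 0,"ry": 0,"rz": 0,"fingers": 1}]}}

```text
t: 1.45
ee_pos: [0.3926, -0.0142, 0.2189]
eef_rot: [0.0, 0.57, 0.821, 0.0]
contact_force: [2.1, 0.5, -0.0]
opening: 0.998
finger_force: 0.0
```

{"name": "send_rows", "arguments": {"plan": [{"tx": 46,"ty": -310,"tz": -60,"rx": 0,"ry": 0,"rz": 0,"fingers": 1},{"tx": 46,"ty": -310,"tz": -60,"rx": 0,"ry": 0,"rz": 0,"fingers": 1},{"tx": 46,"ty": -310,"tz": -60,"rx": 0,"ry": 0,"rz": 0,"fingers": 1},{"tx": 46,"ty": -310,"tz": -60,"rx": 0,"ry": 0,"rz": 0,"fingers": 1},{"tx": 46,"ty": -310,"tz": -60,"rx": 0,"ry": 0,"rz": 0,"fingers": 1}]}}

```text
t: 2.08
ee_pos: [0.4378, -0.3181, 0.1595]
eef_rot: [0.0, 0.571, 0.821, 0.0]
contact_force: [0.7, 0.1, 0.1]
opening: 0.998
finger_force: 0.0
```

{"name": "send_rows", "arguments": {"plan": [{"tx": 1,"ty": -22,"tz": -50,"rx": 0,"ry": 0,"rz": 0,"fingers": 1},{"tx": 1,"ty": -22,"tz": -100,"rx": 0,"ry": 0,"rz": 0,"fingers": 1},{"tx": 1,"ty": -22,"tz": -135,"rx": 0,"ry": 0,"rz": 0,"fingers": 1},{"tx": 1,"ty": -22,"tz": -152.5,"rx": 0,"ry": 0,"rz": 0,"fingers": 1},{"tx": 1,"ty": -22,"tz": -152.5,"rx": 0,"ry": 0,"rz": 0,"fingers": 1}]}}

```text
t: 2.7
ee_pos: [0.4387, -0.3376, 0.007]
eef_rot: [-0.001, 0.57, 0.821, 0.0]
contact_force: [0.4, -0.9, 0.6]
opening: 1.001
finger_force: 0.0
```

{"name": "send_rows", "arguments": {"plan": [{"tx": 0,"ty": 0,"tz": 0,"rx": 0,"ry": 0,"rz": 0,"fingers": 0.2},{"tx": 0,"ty": 0,"tz": 0,"rx": 0,"ry": 0,"rz": 0,"fingers": 0.2},{"tx": 0,"ty": 0,"tz": 0,"rx": 0,"ry": 0,"rz": 0,"fingers": 0.2},{"tx": 0,"ty": 0,"tz": 0,"rx": 0,"ry": 0,"rz": 0,"fingers": 0.2},{"tx": 0,"ty": 0,"tz": 0,"rx": 0,"ry": 0,"rz": 0,"fingers": 0.2}]}}

```text
t: 3.32
ee_pos: [0.439, -0.3378, 0.0075]
eef_rot: [0.0, 0.57, 0.821, -0.0]
contact_force: [0.1, -0.8, 0.6]
opening: 0.513
finger_force: 0.0
```

{"name": "send_rows", "arguments": {"plan": [{"tx": 0,"ty": 0,"tz": 0,"rx": 0,"ry": 0,"rz": 0,"fingers": 0.2},{"tx": 0,"ty": 0,"tz": 0,"rx": 0,"ry": 0,"rz": 0,"fingers": 0.2},{"tx": 0,"ty": 0,"tz": 0,"rx": 0,"ry": 0,"rz": 0,"fingers": 0.2}]}}

```text
t: 3.7
ee_pos: [0.439, -0.3378, 0.0074]
eef_rot: [-0.0, 0.57, 0.821, -0.0]
contact_force: [-0.6, -0.2, 0.2]
opening: 0.317
finger_force: 15.0
```

{"name": "send_rows", "arguments": {"plan": [{"tx": 0,"ty": 0,"tz": 50,"rx": 0,"ry": 0,"rz": 0,"fingers": 0.2},{"tx": 0,"ty": 0,"tz": 110,"rx": 0,"ry": 0,"rz": 0,"fingers": 0.2},{"tx": 15,"ty": 60,"tz": 120,"rx": 0,"ry": 0,"rz": -7,"fingers": 0.2},{"tx": 30,"ty": 120,"tz": 120,"rx": 0,"ry": 0,"rz": -14.3,"fingers": 0.2},{"tx": 45,"ty": 180,"tz": 120,"rx": 0,"ry": 0,"rz": -14.3,"fingers": 0.2}], "force": 20}}

```text
t: 4.32
ee_pos: [0.484, -0.1561, 0.1276]
eef_rot: [0.0, 0.669, 0.743, 0.0]
contact_force: [0.8, -0.8, -1.2]
opening: 0.317
finger_force: 20.0
```

Run:
```python
from h import *
s=state();print(s["ee_pos"],s["opening"],s["finger_force"])
g=grab_frame("top"); f=g["frame"][:,:,::-1]
a=cv2.resize(f[168:225,145:265],None,fx=6,fy=6,interpolation=cv2.INTER_CUBIC)
cv2.imwrite("pics/bed2.png",a)
```

```text
[ 0.4840371  -0.15611856  0.12759706] 0.3169374535220495 19.993108212947845
```

View pics/bed2.png

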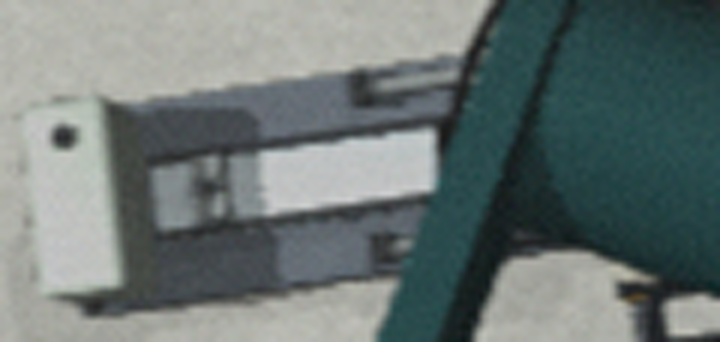

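The enlarged bed: channel edges run (255,148)-(440,122) upper and (265,216)-(440,193) lower; outer edges (130,103)-(460,60) and (100,312)-(385,270). The shadowed stop has its face near (235,188). The channel is empty.

Run:
```python
from h import *
g=grab_frame("top")
P=lambda x,y,z: px(g,(x+.5)/6-.5+145,(y+.5)/6-.5+168,z)[:2]*1000
for n,a,b,z in[("cU",(255,148),(440,122),.034),("cL",(265,216),(440,193),.03),("oU",(130,103),(460,60),.034),("oL",(100,312),(385,270),.034)]:
    A,B=P(*a,z),P(*b,z); d=A-B; print(n,A.round(1),B.round(1),"yaw",np.degrees(np.arctan2(-d[0],d[1])).round(2),"x at y=30",(B[0]+d[0]/d[1]*(30-B[1])).round(1))
u=np.array([-np.sin(.108),np.cos(.108)])
for z in(.03,.05): print("stop",P(235,188,z),(P(235,188,z)-[525.4,-71.4])@u-85)
# blank's pose in hand
```

```text
cU [529.3  75.7] [540.8 -22.2] yaw 6.72 x at y=30 534.7
cL [493.6  71.2] [503.6 -21.3] yaw 6.22 x at y=30 498.0
oU [554.8 142.1] [573.6 -33. ] yaw 6.13 x at y=30 566.8
oL [444.7 157.2] [463.5   7.4] yaw 7.13 x at y=30 460.6
stop [508.73303884  87.10272129] 74.3757661598805
stop [506.76509912  82.90252145] 70.41216263677444
```

{"name": "send_rows", "arguments": {"plan": [{"tx": 10,"ty": 60,"tz": 0,"rx": 0,"ry": 0,"rz": 0.5,"fingers": 0.2},{"tx": 20,"ty": 120,"tz": 0,"rx": 0,"ry": 0,"rz": 0.5,"fingers": 0.2},{"tx": 31,"ty": 175,"tz": 0,"rx": 0,"ry": 0,"rz": 0.5,"fingers": 0.2},{"tx": 31,"ty": 186.5,"tz": -40,"rx": 0,"ry": 0,"rz": 0.5,"fingers": 0.2},{"tx": 31,"ty": 186.5,"tz": -67,"rx": 0,"ry": 0,"rz": 0.5,"fingers": 0.2}]}}

```text
t: 5.05
ee_pos: [0.5145, 0.0296, 0.0588]
eef_rot: [-0.0, 0.664, 0.748, -0.0]
contact_force: [-0.1, -0.6, -0.6]
opening: 0.314
finger_force: 20.0
```

{"name": "send_rows", "arguments": {"plan": [{"tx": 0,"ty": 0,"tz": 0,"rx": 0,"ry": 0,"rz": 0,"fingers": 0.2}]}}

```text
t: 5.18
ee_pos: [0.5138, 0.0285, 0.0585]
eef_rot: [-0.001, 0.665, 0.747, -0.001]
contact_force: [0.7, 0.4, -1.1]
opening: 0.316
finger_force: 20.0
```

Run:
```python
from h import *
s=state();print(s["ee_pos"],s["eef_rot"])
a=cv2.resize(grab_frame("top")["frame"][155:230,145:265,::-1],None,fx=5,fy=5,interpolation=cv2.INTER_CUBIC)
b=cv2.resize(grab_frame("scene")["frame"][135:215,225:325,::-1],None,fx=6,fy=6,interpolation=cv2.INTER_CUBIC)
cv2.imwrite("pics/a3.png",a);cv2.imwrite("pics/b3.png",b)
```

```text
[0.51382463 0.02854695 0.05852201] [-0.00134153  0.66488179  0.74694634 -0.00125169]
```

View pics/b3.png

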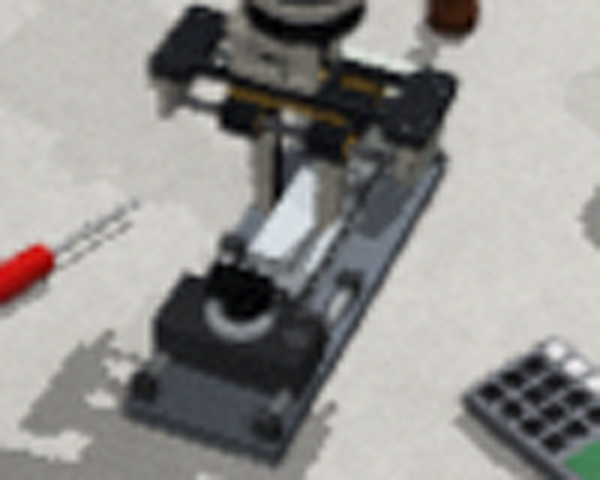

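View pics/a3.png

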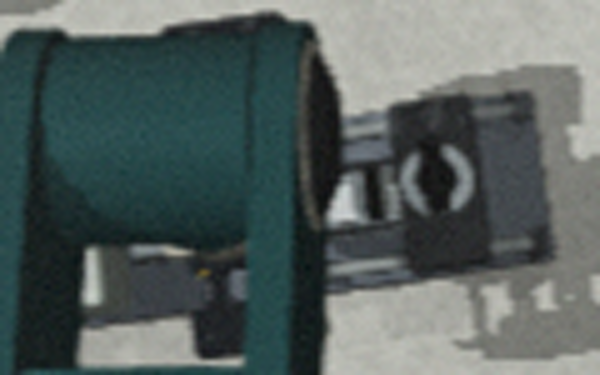

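Scene crop: the blank (near end about (270,250)) hangs over the channel, parallel with it, between the fingers; in the top crop the arm hides it. I'll lower it in small steps and feel for lip or floor.

{"name": "send_rows", "arguments": {"plan": [{"tx": 1,"ty": 1,"tz": -10,"rx": 0,"ry": 0,"rz": 0,"fingers": 0.2},{"tx": 1,"ty": 1,"tz": -14,"rx": 0,"ry": 0,"rz": 0,"fingers": 0.2},{"tx": 1,"ty": 1,"tz": -17,"rx": 0,"ry": 0,"rz": 0,"fingers": 0.2},{"tx": 1,"ty": 1,"tz": -18.5,"rx": 0,"ry": 0,"rz": 0,"fingers": 0.2},{"tx": 1,"ty": 1,"tz": -18.5,"rx": 0,"ry": 0,"rz": 0,"fingers": 0.2}]}}

```text
t: 5.9
ee_pos: [0.516, 0.0297, 0.0419]
eef_rot: [-0.0, 0.665, 0.747, -0.0]
contact_force: [0.8, -0.0, -0.3]
opening: 0.32
finger_force: 20.0
```

{"name": "send_rows", "arguments": {"plan": [{"tx": -0.5,"ty": 0,"tz": 0,"rx": 0,"ry": 0,"rz": 0,"fingers": 0.2},{"tx": -0.5,"ty": 0,"tz": -1.5,"rx": 0,"ry": 0,"rz": 0,"fingers": 0.2},{"tx": -0.5,"ty": 0,"tz": -2.5,"rx": 0,"ry": 0,"rz": 0,"fingers": 0.2},{"tx": -0.5,"ty": 0,"tz": -2.5,"rx": 0,"ry": 0,"rz": 0,"fingers": 0.2}]}}

```text
t: 6.4
ee_pos: [0.5154, 0.0297, 0.0393]
eef_rot: [-0.0, 0.665, 0.747, -0.0]
contact_force: [-0.1, 0.3, -1.7]
opening: 0.32
finger_force: 20.0
```

{"name": "send_rows", "arguments": {"plan": [{"tx": 0,"ty": 0,"tz": -1,"rx": 0,"ry": 0,"rz": 0,"fingers": 0.2},{"tx": 0,"ty": 0,"tz": -1.5,"rx": 0,"ry": 0,"rz": 0,"fingers": 0.2},{"tx": 0,"ty": 0,"tz": -1.5,"rx": 0,"ry": 0,"rz": 0,"fingers": 0.2}]}}

```text
t: 6.78
ee_pos: [0.5154, 0.0297, 0.0379]
eef_rot: [-0.0, 0.665, 0.747, 0.0]
contact_force: [0.3, -0.4, -1.8]
opening: 0.32
finger_force: 20.0
```

{"name": "send_rows", "arguments": {"plan": [{"tx": 0,"ty": 0,"tz": -0.5,"rx": 0,"ry": 0,"rz": 0,"fingers": 0.2},{"tx": 0,"ty": 0,"tz": -1,"rx": 0,"ry": 0,"rz": 0,"fingers": 0.2},{"tx": 0,"ty": 0,"tz": -1,"rx": 0,"ry": 0,"rz": 0,"fingers": 0.2}]}}

```text
t: 7.15
ee_pos: [0.5155, 0.0297, 0.0373]
eef_rot: [0.0, 0.665, 0.747, 0.0]
contact_force: [-3.1, -0.2, 4.8]
opening: 0.32
finger_force: 20.0
```

{"name": "send_rows", "arguments": {"plan": [{"tx": 0,"ty": 0,"tz": 0.5,"rx": 0,"ry": 0,"rz": 0,"fingers": 0.6},{"tx": 0,"ty": 0,"tz": 0.5,"rx": 0,"ry": 0,"rz": 0,"fingers": 0.6},{"tx": 0,"ty": 0,"tz": 0.5,"rx": 0,"ry": 0,"rz": 0,"fingers": 0.6},{"tx": 0,"ty": 0,"tz": 0.5,"rx": 0,"ry": 0,"rz": 0,"fingers": 0.6},{"tx": 0,"ty": 0,"tz": 20,"rx": 0,"ry": 0,"rz": 0,"fingers": 0.6}]}}

```text
t: 7.78
ee_pos: [0.5147, 0.0297, 0.0564]
eef_rot: [-0.001, 0.665, 0.747, -0.001]
contact_force: [0.3, -0.2, 0.2]
opening: 0.602
finger_force: 0.0
```

{"name": "send_rows", "arguments": {"plan": [{"tx": 0,"ty": 0,"tz": 60,"rx": 0,"ry": 0,"rz": 0,"fingers": 0.8},{"tx": 0,"ty": 0,"tz": 110,"rx": 0,"ry": 0,"rz": 10,"fingers": 0.8},{"tx": 0,"ty": -60,"tz": 110,"rx": 0,"ry": 0,"rz": 20,"fingers": 0.8},{"tx": 0,"ty": -120,"tz": 110,"rx": 0,"ry": 0,"rz": 30,"fingers": 0.8},{"tx": 0,"ty": -180,"tz": 110,"rx": 0,"ry": 0,"rz": 40,"fingers": 0.8}]}}

```text
t: 8.4
ee_pos: [0.5157, -0.1422, 0.1688]
eef_rot: [0.001, 0.376, 0.927, 0.0]
contact_force: [0.7, 0.0, 0.2]
opening: 0.802
finger_force: 0.0
```

{"name": "send_rows", "arguments": {"plan": [{"tx": 0,"ty": -60,"tz": 0,"rx": 0,"ry": 0,"rz": 10,"fingers": 0.8},{"tx": 0,"ty": -70,"tz": 0,"rx": 0,"ry": 0,"rz": 20,"fingers": 0.8},{"tx": 0,"ty": -70,"tz": 0,"rx": 0,"ry": 0,"rz": 30,"fingers": 0.8},{"tx": 0,"ty": -70,"tz": 0,"rx": 0,"ry": 0,"rz": 40,"fingers": 0.8},{"tx": 0,"ty": -70,"tz": 0,"rx": 0,"ry": 0,"rz": 50,"fingers": 0.8}]}}

```text
t: 9.02
ee_pos: [0.5159, -0.2107, 0.1685]
eef_rot: [0.0, -0.05, 0.999, -0.0]
contact_force: [0.3, 0.3, 0.0]
opening: 0.795
finger_force: 0.0
```

Run:
```python
from h import *
s=state();print(s["t"],s["ee_pos"],s["eef_rot"],s["qpos"],s["wrist_torque"],s["contact_force"])
a=cv2.resize(grab_frame("top")["frame"][168:225,145:265,::-1],None,fx=6,fy=6,interpolation=cv2.INTER_CUBIC)
cv2.imwrite("pics/a4.png",a)
```

```text
9.025 [ 0.51587382 -0.21072633  0.16846189] [ 4.96047259e-04 -5.02880305e-02  9.98734603e-01 -2.46450137e-04] [-4.33588767e-01 -1.24508436e-01  1.76259217e+00  2.53049666e-05
  1.50240142e+00 -2.10500533e+00] [ 0.04019194 -0.00853614  0.0401339 ] [0.3012005  0.33364452 0.01143483]
```

View pics/a4.png

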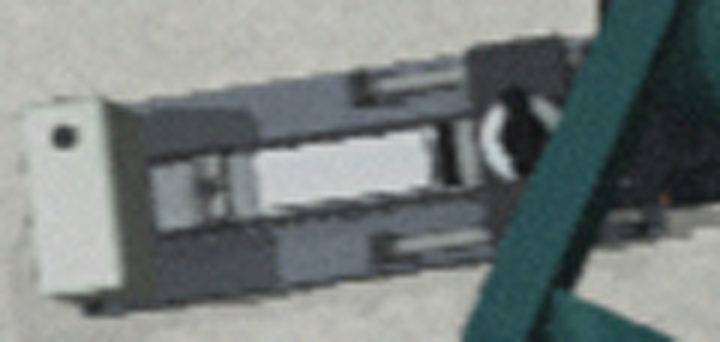

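Blank lies flat in the channel, (258-432, 165), about 90 mm long, with a small gap to the pad (435) and ~12 mm to the stop face (235). Next I measure the knob bar's angle from the first crop.

Run:
```python
from h import *
i=cv2.cvtColor(cv2.imread("pics/crop1.png"),cv2.COLOR_BGR2GRAY)
for th in(25,32,40):
    m=(i<th).astype(np.uint8); m[:, :335]=0;m[:,402:]=0;m[:72]=0;m[135:]=0
    n,l,s,c=cv2.connectedComponentsWithStats(m)
    k=l[102,369]
    if k==0: print(th,"none",i[102,369]);continue
    ys,xs=np.where(l==k); w=cv2.PCACompute2(np.c_[xs,ys].astype(np.float32),None)
    print(th,s[k],c[k],w[1][0],np.sqrt(w[2].ravel()))
print(i[74:132:6,340:402:5])
```

```text
25 [366  94  16  34 212] [373.63207547 108.94811321] [-0.17633666  0.9843299 ] [10.293772   3.1412058]
32 [357  72  25  57 859] [368.52619325 100.72060536] [0.17322096 0.984883  ] [14.070519  5.356087]
40 [ 354   72   30   59 1025] [368.28390244 100.34439024] [0.18375595 0.9829719 ] [15.12302  5.86768]
[[ 50  50  49  37  27  25  35  56  61  51  53  49  44]
 [ 52  49  70  58  31  25  35  89 112  85  48  33  41]
 [ 49  97 159 116  37  28  26  67 116 126  97  53  36]
 [ 77 148 171 103  34  26  29  28  61 107 122  79  39]
 [108 171 145  65  26  30  21  25  21  81 123 116  54]
 [115 175 126  42  21  27  27  25  22  56 111 111  54]
 [108 162 165  92  26  26  30  22  34  88 125 109  56]
 [ 85 140 174 143  75  33  27  21  58 119 123  88  46]
 [ 73  81 149 169  98  30  24  28  75 117  96  49  38]
 [ 73  54  68 125 127  58  28  40  57  69  48  38  38]]
```

{"name": "send_rows", "arguments": {"plan": [{"tx": 5,"ty": 60,"tz": -20,"rx": 0,"ry": 0,"rz": 1.8,"fingers": 0.8},{"tx": 10.5,"ty": 120,"tz": -40,"rx": 0,"ry": 0,"rz": 1.8,"fingers": 0.8},{"tx": 10.5,"ty": 139.2,"tz": -50,"rx": 0,"ry": 0,"rz": 1.8,"fingers": 0.8},{"tx": 10.5,"ty": 139.2,"tz": -80,"rx": 0,"ry": 0,"rz": 1.8,"fingers": 0.8},{"tx": 10.5,"ty": 139.2,"tz": -96,"rx": 0,"ry": 0,"rz": 1.8,"fingers": 0.8}], "force": 5}}

```text
t: 9.7
ee_pos: [0.5261, -0.0711, 0.0706]
eef_rot: [-0.0, -0.062, 0.998, 0.0]
contact_force: [0.1, 0.1, -0.3]
opening: 0.8
finger_force: 0.0
```

{"name": "send_rows", "arguments": {"plan": [{"tx": 0,"ty": 0,"tz": 0,"rx": 0,"ry": 0,"rz": 0,"fingers": 0.25},{"tx": 0,"ty": 0,"tz": 0,"rx": 0,"ry": 0,"rz": 0,"fingers": 0.25},{"tx": 0,"ty": 0,"tz": 0,"rx": 0,"ry": 0,"rz": 0,"fingers": 0.25},{"tx": 0,"ty": 0,"tz": 0,"rx": 0,"ry": 0,"rz": 0,"fingers": 0.25},{"tx": 0,"ty": 0,"tz": 0,"rx": 0,"ry": 0,"rz": 0,"fingers": 0.25}]}}

```text
t: 10.32
ee_pos: [0.5264, -0.0714, 0.0711]
eef_rot: [0.0, -0.063, 0.998, -0.0]
contact_force: [-0.9, 1.0, 0.3]
opening: 0.31
finger_force: 0.0
```

{"name": "send_rows", "arguments": {"plan": [{"tx": 0,"ty": 0,"tz": 0,"rx": 0,"ry": 0,"rz": 0,"fingers": 0.05},{"tx": 0,"ty": 0,"tz": 0,"rx": 0,"ry": 0,"rz": 0,"fingers": 0.05},{"tx": 0,"ty": 0,"tz": 0,"rx": 0,"ry": 0,"rz": 0,"fingers": 0.05},{"tx": 0,"ty": 0,"tz": 0,"rx": 0,"ry": 0,"rz": 0,"fingers": 0.05}]}}

```text
t: 10.82
ee_pos: [0.5263, -0.0713, 0.0709]
eef_rot: [-0.0, -0.063, 0.998, 0.0]
contact_force: [-0.1, 1.3, 1.0]
opening: 0.153
finger_force: 5.0
```

Run:
```python
from h import *
s=state();print({k:np.round(v,3) for k,v in s.items()})
```

```text
{'t': np.float64(10.825), 'qpos': array([-0.183, -0.12 ,  1.921,  0.   ,  1.341, -1.88 ]), 'joint_velocities': array([-0.   , -0.002,  0.001, -0.   ,  0.   , -0.002]), 'joint_efforts': array([-1.0880e+00, -4.7958e+01, -5.8487e+01, -6.3500e-01, -2.1800e-01,
       -4.9000e-02]), 'ee_pos': array([ 0.526, -0.071,  0.071]), 'eef_rot': array([-0.   , -0.063,  0.998,  0.   ]), 'contact_force': array([-0.138,  1.284,  1.047]), 'wrist_torque': array([ 0.485,  0.076, -0.039]), 'finger_force': np.float64(5.0), 'opening': np.float64(0.153)}
```

{"name": "send_rows", "arguments": {"plan": [{"tx": 0,"ty": 0,"tz": 0,"rx": 0,"ry": 0,"rz": 0,"fingers": 0.05},{"tx": 0,"ty": 0,"tz": 0,"rx": 0,"ry": 0,"rz": 0,"fingers": 0.05},{"tx": -0.1,"ty": 1.2,"tz": 0,"rx": 0,"ry": 0,"rz": -5,"fingers": 0.05},{"tx": -0.3,"ty": 2.4,"tz": 0,"rx": 0,"ry": 0,"rz": -10,"fingers": 0.05},{"tx": -0.4,"ty": 3.6,"tz": 0,"rx": 0,"ry": 0,"rz": -15,"fingers": 0.05}], "force": 50}}

```text
t: 11.45
ee_pos: [0.5259, -0.0674, 0.0709]
eef_rot: [-0.0, 0.069, 0.998, 0.0]
contact_force: [-1.2, 5.1, 2.3]
opening: 0.147
finger_force: 50.2
```

```bash
cat >> h.py <<'E'
def st():
    s=state(); q=s["eef_rot"]; yaw=np.degrees(2*np.arctan2(q[2],q[1]))-90
    p=s["ee_pos"]*1000; d=p-[526.3,-71.3,71]; b=np.radians(6.55)
    t=s["contact_force"]
    print("t%.2f yaw %.2f along %.2f across %.2f z %.1f"%(s["t"],(yaw+180)%360-180,-d[0]*np.sin(b)+d[1]*np.cos(b),d[0]*np.cos(b)+d[1]*np.sin(b),p[2]),"F",t.round(2),"M",s["wrist_torque"].round(3),"eff6 %.3f open %.3f"%(s["joint_efforts"][5],s["opening"]))
E
python3 -c "from h import *;st()"
```

```text
t11.45 yaw 82.12 along 3.87 across 0.04 z 70.9 F [-1.17  5.15  2.34] M [1.025 0.208 0.525] eff6 -1.412 open 0.147
```

{"name": "send_rows", "arguments": {"plan": [{"tx": -0.1,"ty": 1.2,"tz": 0,"rx": 0,"ry": 0,"rz": -5,"fingers": 0.05},{"tx": -0.3,"ty": 2.4,"tz": 0,"rx": 0,"ry": 0,"rz": -10,"fingers": 0.05},{"tx": -0.4,"ty": 3.6,"tz": 0,"rx": 0,"ry": 0,"rz": -15,"fingers": 0.05},{"tx": -0.6,"ty": 4.8,"tz": 0,"rx": 0,"ry": 0,"rz": -20,"fingers": 0.05},{"tx": -0.7,"ty": 6.0,"tz": 0,"rx": 0,"ry": 0,"rz": -25,"fingers": 0.05}]}}

```text
t: 12.08
ee_pos: [0.5254, -0.0608, 0.0709]
eef_rot: [-0.0, 0.283, 0.959, 0.001]
contact_force: [1.3, 11.0, 0.5]
opening: 0.149
finger_force: 50.3
```

```bash
python3 -c "from h import *;st()"
```

```text
t12.07 yaw 57.13 along 10.56 across 0.31 z 70.9 F [ 1.27 10.98  0.54] M [ 1.961 -0.274  0.626] eff6 -1.320 open 0.149
```

{"name": "send_rows", "arguments": {"plan": [{"tx": -0.1,"ty": 0.5,"tz": 0,"rx": 0,"ry": 0,"rz": -2,"fingers": 0.05},{"tx": -0.1,"ty": 1.0,"tz": 0,"rx": 0,"ry": 0,"rz": -4,"fingers": 0.05},{"tx": -0.2,"ty": 1.5,"tz": 0,"rx": 0,"ry": 0,"rz": -6,"fingers": 0.05},{"tx": -0.2,"ty": 2.0,"tz": 0,"rx": 0,"ry": 0,"rz": -8,"fingers": 0.05},{"tx": -0.3,"ty": 2.4,"tz": 0,"rx": 0,"ry": 0,"rz": -10,"fingers": 0.05}]}}

```text
t: 12.7
ee_pos: [0.5253, -0.0582, 0.0709]
eef_rot: [-0.0, 0.365, 0.931, 0.001]
contact_force: [3.1, 12.6, 0.3]
opening: 0.148
finger_force: 50.3
```

```bash
python3 -c "from h import *;st()"
```

```text
t12.70 yaw 47.24 along 13.17 across 0.47 z 70.9 F [ 3.14 12.55  0.29] M [ 2.293 -0.634  0.63 ] eff6 -0.155 open 0.148
```

{"name": "send_rows", "arguments": {"plan": [{"tx": 0.2,"ty": 1.0,"tz": 0,"rx": 0,"ry": 0,"rz": -1,"fingers": 0.05},{"tx": 0.3,"ty": 1.5,"tz": 0,"rx": 0,"ry": 0,"rz": -2,"fingers": 0.05},{"tx": 0.3,"ty": 1.8,"tz": 0,"rx": 0,"ry": 0,"rz": -3,"fingers": 0.05},{"tx": 0.3,"ty": 2.1,"tz": 0,"rx": 0,"ry": 0,"rz": -4,"fingers": 0.05},{"tx": 0.3,"ty": 2.4,"tz": 0,"rx": 0,"ry": 0,"rz": -5,"fingers": 0.05}]}}

```text
t: 13.32
ee_pos: [0.5253, -0.0566, 0.0709]
eef_rot: [-0.0, 0.405, 0.914, 0.0]
contact_force: [0.3, 6.0, 1.4]
opening: 0.146
finger_force: 50.2
```

```bash
python3 -c "from h import *;st()"
```

```text
t13.32 yaw 42.25 along 14.73 across 0.70 z 70.9 F [0.31 5.98 1.4 ] M [0.976 0.004 0.479] eff6 0.109 open 0.146
```

{"name": "send_rows", "arguments": {"plan": [{"tx": 0,"ty": 0.3,"tz": 0,"rx": 0,"ry": 0,"rz": -1,"fingers": 0.05},{"tx": 0,"ty": 0.5,"tz": 0,"rx": 0,"ry": 0,"rz": -2,"fingers": 0.05},{"tx": 0,"ty": 0.7,"tz": 0,"rx": 0,"ry": 0,"rz": -3,"fingers": 0.05},{"tx": 0,"ty": 1.0,"tz": 0,"rx": 0,"ry": 0,"rz": -4,"fingers": 0.05},{"tx": -0.1,"ty": 1.2,"tz": 0,"rx": 0,"ry": 0,"rz": -5,"fingers": 0.05}]}}

```text
t: 13.95
ee_pos: [0.5253, -0.0553, 0.0709]
eef_rot: [-0.0, 0.444, 0.896, 0.0]
contact_force: [1.1, 6.7, -0.4]
opening: 0.143
finger_force: 50.2
```

```bash
python3 -c "from h import *;st()"
```

```text
t13.95 yaw 37.25 along 16.02 across 0.79 z 70.9 F [ 1.06  6.75 -0.43] M [ 1.114 -0.184  0.47 ] eff6 0.130 open 0.143
```

{"name": "send_rows", "arguments": {"plan": [{"tx": 0.1,"ty": 1.0,"tz": 0,"rx": 0,"ry": 0,"rz": -2,"fingers": 0.05},{"tx": 0.1,"ty": 1.6,"tz": 0,"rx": 0,"ry": 0,"rz": -4,"fingers": 0.05},{"tx": 0.1,"ty": 2.1,"tz": 0,"rx": 0,"ry": 0,"rz": -6,"fingers": 0.05},{"tx": 0,"ty": 2.6,"tz": 0,"rx": 0,"ry": 0,"rz": -8,"fingers": 0.05},{"tx": 0,"ty": 3.1,"tz": 0,"rx": 0,"ry": 0,"rz": -10,"fingers": 0.05}]}}

```text
t: 14.58
ee_pos: [0.5253, -0.0526, 0.0709]
eef_rot: [0.0, 0.522, 0.853, 0.0]
contact_force: [3.0, 5.0, -0.2]
opening: 0.146
finger_force: 50.2
```

```bash
python3 -c "from h import *;st()"
```

```text
t14.57 yaw 27.12 along 18.69 across 1.09 z 70.9 F [ 3.04  4.96 -0.21] M [ 0.781 -0.383  0.476] eff6 -0.293 open 0.146
```

{"name": "send_rows", "arguments": {"plan": [{"tx": 0,"ty": 0.3,"tz": 0,"rx": 0,"ry": 0,"rz": -1,"fingers": 0.05},{"tx": 0,"ty": 0.5,"tz": 0,"rx": 0,"ry": 0,"rz": -2,"fingers": 0.05},{"tx": 0,"ty": 0.7,"tz": 0,"rx": 0,"ry": 0,"rz": -3,"fingers": 0.05},{"tx": 0,"ty": 1.0,"tz": 0,"rx": 0,"ry": 0,"rz": -4,"fingers": 0.05},{"tx": -0.1,"ty": 1.2,"tz": 0,"rx": 0,"ry": 0,"rz": -5,"fingers": 0.05}]}}

```text
t: 15.2
ee_pos: [0.5252, -0.0513, 0.0709]
eef_rot: [0.0, 0.558, 0.83, 0.0]
contact_force: [4.1, 6.3, -0.7]
opening: 0.143
finger_force: 50.2
```

```bash
python3 -c "from h import *;st()"
```

```text
t15.20 yaw 22.17 along 19.97 across 1.20 z 70.9 F [ 4.09  6.3  -0.71] M [ 0.985 -0.642  0.504] eff6 0.106 open 0.143
```

{"name": "send_rows", "arguments": {"plan": [{"tx": 0.3,"ty": 0.7,"tz": 0,"rx": 0,"ry": 0,"rz": -1,"fingers": 0.05},{"tx": 0.4,"ty": 1.1,"tz": 0,"rx": 0,"ry": 0,"rz": -2,"fingers": 0.05},{"tx": 0.4,"ty": 1.3,"tz": 0,"rx": 0,"ry": 0,"rz": -3,"fingers": 0.05},{"tx": 0.4,"ty": 1.5,"tz": 0,"rx": 0,"ry": 0,"rz": -4,"fingers": 0.05},{"tx": 0.4,"ty": 1.8,"tz": 0,"rx": 0,"ry": 0,"rz": -5,"fingers": 0.05}]}}

```text
t: 15.82
ee_pos: [0.5253, -0.0498, 0.0709]
eef_rot: [0.0, 0.594, 0.805, -0.0]
contact_force: [-0.7, -1.6, 1.5]
opening: 0.147
finger_force: 50.1
```

```bash
python3 -c "from h import *;st()"
```

```text
t15.82 yaw 17.17 along 21.42 across 1.50 z 70.9 F [-0.7  -1.6   1.49] M [-0.205  0.18   0.437] eff6 0.003 open 0.147
```

{"name": "send_rows", "arguments": {"plan": [{"tx": 0,"ty": 0.3,"tz": 0,"rx": 0,"ry": 0,"rz": -1,"fingers": 0.05},{"tx": 0,"ty": 0.5,"tz": 0,"rx": 0,"ry": 0,"rz": -2,"fingers": 0.05},{"tx": 0,"ty": 0.7,"tz": 0,"rx": 0,"ry": 0,"rz": -3,"fingers": 0.05},{"tx": 0,"ty": 1.0,"tz": 0,"rx": 0,"ry": 0,"rz": -4,"fingers": 0.05},{"tx": -0.1,"ty": 1.2,"tz": 0,"rx": 0,"ry": 0,"rz": -5,"fingers": 0.05}]}}

```text
t: 16.45
ee_pos: [0.5253, -0.0485, 0.0709]
eef_rot: [0.0, 0.628, 0.778, -0.0]
contact_force: [0.1, -2.6, 1.4]
opening: 0.147
finger_force: 50.1
```

```bash
python3 -c "from h import *;st()"
```

```text
t16.45 yaw 12.18 along 22.72 across 1.64 z 70.9 F [ 0.13 -2.61  1.4 ] M [-0.539  0.132  0.321] eff6 -0.008 open 0.147
```

{"name": "send_rows", "arguments": {"plan": [{"tx": 0,"ty": 0.1,"tz": 0,"rx": 0,"ry": 0,"rz": -1,"fingers": 0.05},{"tx": 0,"ty": 0.3,"tz": 0,"rx": 0,"ry": 0,"rz": -2,"fingers": 0.05},{"tx": 0,"ty": 0.6,"tz": 0,"rx": 0,"ry": 0,"rz": -3,"fingers": 0.05},{"tx": 0,"ty": 0.8,"tz": 0,"rx": 0,"ry": 0,"rz": -4,"fingers": 0.05},{"tx": -0.1,"ty": 1.0,"tz": 0,"rx": 0,"ry": 0,"rz": -5,"fingers": 0.05}]}}

```text
t: 17.08
ee_pos: [0.5253, -0.0474, 0.0709]
eef_rot: [0.0, 0.661, 0.75, 0.0]
contact_force: [1.4, 0.1, 0.7]
opening: 0.148
finger_force: 50.1
```

```bash
python3 -c "from h import *;st()"
```

```text
t17.07 yaw 7.18 along 23.89 across 1.78 z 70.9 F [1.44 0.15 0.72] M [-0.103 -0.188  0.401] eff6 0.022 open 0.148
```

{"name": "send_rows", "arguments": {"plan": [{"tx": 0,"ty": 0.2,"tz": 0,"rx": 0,"ry": 0,"rz": -1,"fingers": 0.05},{"tx": 0,"ty": 0.5,"tz": 0,"rx": 0,"ry": 0,"rz": -2,"fingers": 0.05},{"tx": 0,"ty": 0.7,"tz": 0,"rx": 0,"ry": 0,"rz": -3,"fingers": 0.05},{"tx": 0,"ty": 1.0,"tz": 0,"rx": 0,"ry": 0,"rz": -4,"fingers": 0.05},{"tx": -0.1,"ty": 1.2,"tz": 0,"rx": 0,"ry": 0,"rz": -5,"fingers": 0.05}]}}

```text
t: 17.7
ee_pos: [0.5253, -0.0462, 0.0709]
eef_rot: [0.0, 0.694, 0.72, 0.0]
contact_force: [5.3, 0.5, -0.3]
opening: 0.149
finger_force: 50.2
```

```bash
python3 -c "
from h import *
st()
g=grab_frame('top');cv2.imwrite('pics/c5.png',cv2.resize(g['frame'][168:225,145:265,::-1],None,fx=6,fy=6,interpolation=cv2.INTER_CUBIC))"
```

```text
t17.70 yaw 2.18 along 25.03 across 1.83 z 70.9 F [ 5.28  0.49 -0.27] M [ 0.151 -0.8    0.481] eff6 0.095 open 0.149
```

View pics/c5.png

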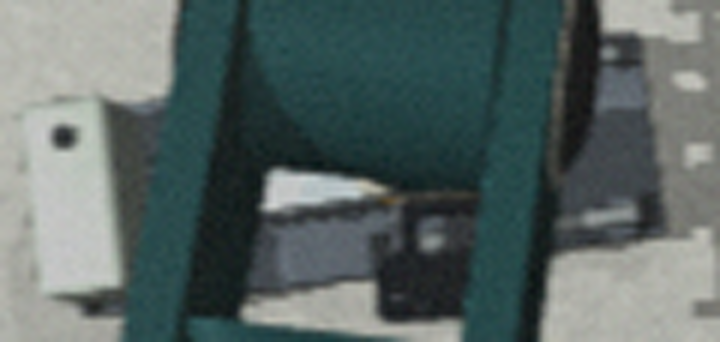

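The arm hides the jaw in this view, at (430,90); the torque shows contact: M rose 0.36 → 0.40 → 0.48, matching the pad spring. I'll relax the side force and go about 2° further.

{"name": "send_rows", "arguments": {"plan": [{"tx": 0.4,"ty": 0.2,"tz": 0,"rx": 0,"ry": 0,"rz": -0.5,"fingers": 0.05},{"tx": 0.6,"ty": 0.3,"tz": 0,"rx": 0,"ry": 0,"rz": -1,"fingers": 0.05},{"tx": 0.6,"ty": 0.3,"tz": 0,"rx": 0,"ry": 0,"rz": -1.4,"fingers": 0.05},{"tx": 0.6,"ty": 0.4,"tz": 0,"rx": 0,"ry": 0,"rz": -1.7,"fingers": 0.05},{"tx": 0.6,"ty": 0.5,"tz": 0,"rx": 0,"ry": 0,"rz": -2,"fingers": 0.05}]}}

```text
t: 18.38
ee_pos: [0.5255, -0.0458, 0.0709]
eef_rot: [-0.0, 0.706, 0.709, -0.0]
contact_force: [-5.1, 0.7, 5.2]
opening: 0.148
finger_force: 50.2
```

```bash
python3 -c "from h import *;st()"
```

```text
t18.38 yaw 0.23 along 25.47 across 2.10 z 70.9 F [-5.11  0.7   5.16] M [0.18  0.813 0.505] eff6 0.375 open 0.148
```

{"name": "send_rows", "arguments": {"plan": [{"tx": -0.2,"ty": 0.1,"tz": 0,"rx": 0,"ry": 0,"rz": -0.5,"fingers": 0.05},{"tx": -0.3,"ty": 0.2,"tz": 0,"rx": 0,"ry": 0,"rz": -1,"fingers": 0.05},{"tx": -0.3,"ty": 0.3,"tz": 0,"rx": 0,"ry": 0,"rz": -1.4,"fingers": 0.05},{"tx": -0.3,"ty": 0.4,"tz": 0,"rx": 0,"ry": 0,"rz": -1.8,"fingers": 0.05}]}}

```text
t: 18.88
ee_pos: [0.5254, -0.0454, 0.0709]
eef_rot: [0.0, 0.717, 0.697, 0.0]
contact_force: [-1.8, 1.8, 3.5]
opening: 0.148
finger_force: 50.2
```

```bash
python3 -c "from h import *;st()"
```

```text
t18.88 yaw -1.58 along 25.85 across 2.10 z 70.9 F [-1.77  1.75  3.47] M [0.221 0.424 0.555] eff6 0.369 open 0.148
```

{"name": "send_rows", "arguments": {"plan": [{"tx": 0,"ty": 0,"tz": 0,"rx": 0,"ry": 0,"rz": 0,"fingers": 0.5},{"tx": 0,"ty": 0,"tz": 0,"rx": 0,"ry": 0,"rz": 0,"fingers": 0.5},{"tx": 0,"ty": 0,"tz": 0,"rx": 0,"ry": 0,"rz": 0,"fingers": 0.5},{"tx": 0,"ty": 0,"tz": 0,"rx": 0,"ry": 0,"rz": 0,"fingers": 0.5},{"tx": 0,"ty": 0,"tz": 0,"rx": 0,"ry": 0,"rz": 0,"fingers": 0.5}], "force": 10}}

```text
t: 19.5
ee_pos: [0.5254, -0.0454, 0.0709]
eef_rot: [0.0, 0.717, 0.697, -0.0]
contact_force: [0.6, 0.3, -0.0]
opening: 0.498
finger_force: 0.0
```

{"name": "send_rows", "arguments": {"plan": [{"tx": 0,"ty": 0,"tz": 40,"rx": 0,"ry": 0,"rz": 0,"fingers": 0.5},{"tx": 0,"ty": 0,"tz": 100,"rx": 0,"ry": 0,"rz": 0,"fingers": 0.5},{"tx": 0,"ty": -60,"tz": 130,"rx": 0,"ry": 0,"rz": 0,"fingers": 0.5},{"tx": 0,"ty": -120,"tz": 130,"rx": 0,"ry": 0,"rz": 0,"fingers": 0.5},{"tx": 0,"ty": -180,"tz": 130,"rx": 0,"ry": 0,"rz": 0,"fingers": 0.5}]}}

```text
t: 20.12
ee_pos: [0.5253, -0.2272, 0.2017]
eef_rot: [0.001, 0.716, 0.698, 0.0]
contact_force: [0.6, 0.7, -1.1]
opening: 0.501
finger_force: 0.0
```

{"name": "send_rows", "arguments": {"plan": [{"tx": 0,"ty": -60,"tz": 0,"rx": 0,"ry": 0,"rz": 0,"fingers": 0.5},{"tx": 0,"ty": -120,"tz": 0,"rx": 0,"ry": 0,"rz": 0,"fingers": 0.5},{"tx": 0,"ty": -130,"tz": 0,"rx": 0,"ry": 0,"rz": 0,"fingers": 0.5},{"tx": 0,"ty": -130,"tz": 0,"rx": 0,"ry": 0,"rz": 0,"fingers": 0.5}]}}

```text
t: 20.62
ee_pos: [0.5253, -0.3555, 0.2005]
eef_rot: [-0.0, 0.717, 0.697, 0.0]
contact_force: [-0.7, 0.4, -0.3]
opening: 0.493
finger_force: 0.0
```

```bash
python3 -c "
from h import *
g=grab_frame('top');cv2.imwrite('pics/d6.png',cv2.resize(g['frame'][168:225,145:265,::-1],None,fx=6,fy=6,interpolation=cv2.INTER_CUBIC))"
```

```text
(no output)
```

View pics/d6.png

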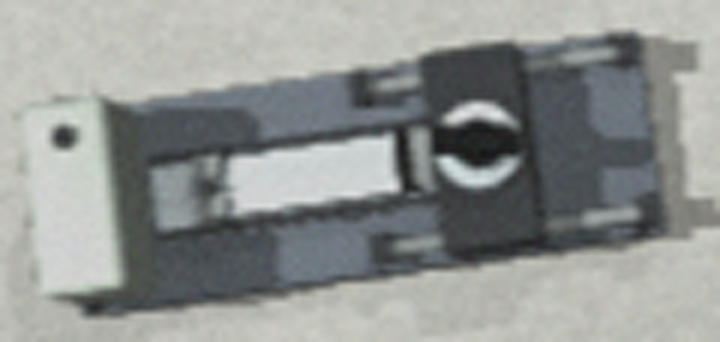

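The blank lies in the channel at (228-398, 175), against the stop. The pad at (405,160) is pressed on it and the knob at (477,145) has turned about 99°. The arm is clear.

```bash
python3 -c "
from h import *
print(hand_in())"
```

```text
the job is handed in; nothing more can be done
None
```

The blank is clamped flat in the channel against the end stop at an estimated 11–12 N (worked out from knob torque and turn angle, not measured directly). The knob is released, the arm is clear, and the job was handed in at about 21 s; no verdict came back.

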